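# Start the heating bath for the well that holds the bottle

## Task

One of the three wells of the heating bath holds a bottle. With the fingertips, gently press the round key in front of that well fully down and let it come up again, then do the same with the bar-shaped start key at the left end of the row. Press neither of the other two round keys, leave the bottles, covers and beaker where they are, and draw the hand clear.

Things in the scene. Friction and masses are not known exactly. Their poses are not given: they have to be found in the camera images.
- bath: Fixed white box 250 deep (x) x 390 wide (y) x 90 mm high, turned up to 14 degrees. Origin: centre of its underside, on the bench; x away from the robot, y to the robot's left. Three wells, 86 x 86 x 60 mm deep, in a row along y; on the flat top between them and the robot, four black keys rise 14 mm: a round one (30 mm across) before each well and a bar at the left end. Flat green displays.
- well_left (a point): Centre of the inner floor of the left well (as seen from the robot; left is +y), 30 mm above the bench and 60 mm below the bath's top.
- well_middle (a point): Centre of the inner floor of the middle well (as seen from the robot; left is +y), 30 mm above the bench and 60 mm below the bath's top.
- well_right (a point): Centre of the inner floor of the right well (as seen from the robot; left is +y), 30 mm above the bench and 60 mm below the bath's top.
- key_left_top (a point): Centre of the top face of the round select key in front of the left well, 120 mm from that well's centre towards the robot; 104 mm above the bench when up. It moves down with the key. 110 mm between neighbouring round keys.
- key_left (a joint): How far the left select key is pressed down, m: 0 up, 0.008 fully down (a hard stop). A spring pushes it back up: 2 N to start it, 5.2 N at the bottom.
- key_middle_top (a point): Centre of the top face of the round select key in front of the middle well, 120 mm from that well's centre towards the robot; 104 mm above the bench when up. It moves down with the key. 110 mm between neighbouring round keys.
- key_middle (a joint): How far the middle select key is pressed down, m: 0 up, 0.008 fully down (a hard stop). A spring pushes it back up: 2 N to start it, 5.2 N at the bottom.
- key_right_top (a point): Centre of the top face of the round select key in front of the right well, 120 mm from that well's centre towards the robot; 104 mm above the bench when up. It moves down with the key. 110 mm between neighbouring round keys.
- key_right (a joint): How far the right select key is pressed down, m: 0 up, 0.008 fully down (a hard stop). A spring pushes it back up: 2 N to start it, 5.2 N at the bottom.
- key_start_top (a point): Centre of the top face of the bar-shaped start key (60 x 26 mm), 80 mm to the left of the left round key; 104 mm above the bench when up. It moves down with the key.
- key_start (a joint): How far the start key is pressed down, m: 0 up, 0.008 fully down (a hard stop); same spring as the round keys.
- sample_bottle: Loose white plastic bottle with a blue cap, 60 mm across, 130 mm high, about 150 g, standing upright in one of the three wells, so that its cap reaches 160 mm above the bench. Origin: centre of its underside.
- cover_a: Loose square dark steel cover, 100 x 100 x 6 mm, with a black knob (24 mm across, top 28 mm above the cover's underside), lying over one of the two wells without the bottle. Origin: centre of its underside, 90 mm above the bench.
- cover_b: Loose square dark steel cover, 100 x 100 x 6 mm, with a black knob (24 mm across, top 28 mm above the cover's underside), lying over one of the two wells without the bottle. Origin: centre of its underside, 90 mm above the bench.
- spare_bottle: A second bottle just like the sample bottle, standing on the bench to the right of the bath. Origin: centre of its underside.
- beaker: Loose open steel beaker, 70 mm across the rim, 90 mm high, on the bench to the left of the bath. Origin: centre of its underside.
Things that resemble listed ones, but are neither listed nor needed, are in the scene too. What is shaped like the sample_bottle but black or orange is not meant.

How it is judged:
By the outcome, as a careful person would: the job done as asked, in the order asked, and still so for the second after the job is handed in, with the robot touching nothing.
It also fails if it takes over 53 s, if anything falls off the work surface, if the arm or the gripper's body presses on something with over 40 N, if the wrist force passes 120 N, or if a joint passes its speed limit or range.

## Robot

A 7-joint arm with a two-finger parallel gripper is mounted at the origin on the work surface. World frame = base frame: x ahead of the robot, y to its left, z up, the work surface at z = 0. Lengths are in mm, angles in rad, forces in N, time in s.
With the tool pointing down it reaches from about 425 to 950 mm from the base axis. Payload 16.7 kg.
Tool frame: the origin (TCP) lies between the finger pads; the fingertips stand 8 mm ahead of it and the grasp point (between the pads) lies 11 mm behind it; z points along the fingers, y is the line along which they close (so a half turn about z gives the same grasp; the last joint's range is limited). The gripper opens to 94 mm and grips with 3 to 60 N. Pads are 16 mm wide; open, the fingers measure 119 mm over their backs; the gripper's body (75 mm by 177 mm) begins 78 mm behind the grasp point.
Start: joints at [-1.365, 0.426, 0.074, 1.606, -0.034, 1.111, -0.067], TCP at [234.499, 632.918, 213.467] pointing down, gripper open.
Joint ranges: [-2.85, 2.85], [-0.5, 2.14], [-1.23, 1.37], [0.21, 2.46], [-1.02, 4.16], [0.16, 2.05], [-2.73, 2.73]. Speed limits (rad/s): [1.89, 1.89, 2.39, 2.39, 3.01, 3.01, 3.01].

## Interface

Orientations are given as a 3x3 rotation matrix whose columns are the frame's x, y, z axes.
In Python, from workcell import arm, jaws, read_state, imaging gives the robot as it stands. Calls block until the motion is done:
- arm.move_ptp(position, orientation): joint-space move of the TCP to a pose.
- arm.move_l(position, speed=150, attitude=None, threshold=None): straight line of the TCP; attitude=None keeps the orientation; speed is the mean speed in mm/s. With threshold (N) it stops when the force on the tool has changed by that much, and returns True; else False.
- arm.set_joints(angles): joint-space move.
- jaws.move_gripper(opening, strength=None): opening from 0.0 (shut) to 1.0 (fully open); strength is the grip in N (None keeps the last); returns when the fingers have stopped.
- arm.dwell(seconds).
- arm.inverse_kinematics(position, orientation): joint angles nearest the present ones, or None.
- read_state(): the state.
- imaging.read_camera(name): name is "scene" or "side" or "wrist"; returns a dict with "img" (384x512x3 uint8, red, green, blue), "range_z" (384x512 float32, mm along the optical axis (not along the pixel's ray), 0 where there is no reading), "mtx" (3x3 intrinsics, pixels), "k1" (the pictures are not rectified: a ray, as slopes to the right and down, at radius r is drawn at 1 + k1 r^2 times it, then the intrinsics apply), "extrinsics" (4x4, takes a point from camera to world coordinates). Camera axes: x right, y up, looking along -z (the intrinsics and any distortion apply to the point x, -y, -z); pixel columns grow to the right and rows downward; lengths in mm; the calibration is good to about 2 mm. A picture is of the moment at which its call begins.
A pose or a line that the arm cannot do raises arm.IKError and nothing moves.
- arm.sign_off(): hands the job in; it is judged then, once.
Trained networks look in a picture, given as the dict that the camera call returned (one of the last four; its "shot" number tells which), for a name from the list of things; names that differ only in an ending like _2 or _b are one class to them, and where a whole thing is asked for, a point or a joint stands for the part that bears it (a point fixed in the world has none). Each returns a list of dicts, best first, with "p" (0 to 1); they miss things now and then, are a little off and sometimes report something else, mostly with a low value. They report only what shows in the picture. A call takes as long as a camera call. They do not tell look-alikes from the thing itself.
- imaging.silhouettes(query, picture): "region" (384x512 bool, what is visible of it) and "xy" ([column, row] in pixels, amid what is visible of it).
- imaging.tip_of(query, picture): "xy" ([column, row] in pixels: a listed point, or the origin of a listed thing).
The state is a dict: "t": time; "qpos": joint angles; "dq": joint speeds; "joint_efforts": joint torques, N m; "tool_pos": TCP position; "orientation": TCP orientation; "ft_force": force on the tool from outside, world axes, zero at the start; "torque": the same for the moment, N m; "width": opening from 0.0 (shut) to 1.0 (fully open); "grip_force": force on a finger pad.
Only numpy, scipy, OpenCV 4.12 (cv2) and the standard library are available. Lean on these libraries where they do the work, as an engineer would, in place of code of your own. Each camera call takes 0.05 s, during which the arm holds its last target. There are 200 camera calls.

## Working session

There is one attempt and no reset: what is moved stays moved. The work goes in short steps, each a Python script; the robot and the scene stay as the last script left them, time stands still between calls to the robot, and variables do not carry over. Pictures are saved under pics/ and viewed, at most 10 in all, crops included, and the job is handed in when it is done.

```bash
mkdir -p pics
cat > h.py <<'E'
import numpy as np, cv2
from workcell import arm, jaws, read_state, imaging
def world(d,uv,z=None):
    K=d["mtx"]; p=cv2.undistortPoints(np.array([[uv]],float),K,np.array([d["k1"],0,0,0.]))[0,0] if 0 else None
    u=np.array([(uv[0]-K[0,2])/K[0,0],(uv[1]-K[1,2])/K[1,1]]); s=u.copy()
    for _ in range(30): s=u/(1+d["k1"]*(s@s))
    ray=np.array([s[0],-s[1],-1.]); E=d["extrinsics"]; o=E[:3,3]; r=E[:3,:3]@ray
    if z is not None: return o+r*(z-o[2])/r[2]
    c,w=int(round(uv[0])),int(round(uv[1])); q=d["range_z"][w-1:w+2,c-1:c+2]; q=q[q>0]
    return o+r*np.median(q) if len(q) else None
E
python3 - <<'E'
from h import *
np.set_printoptions(precision=1,suppress=True)
for n in ["scene","side"]:
    d=imaging.read_camera(n); cv2.imwrite(f"pics/{n}0.png",d["img"][:,:,::-1])
    print(n,d["extrinsics"][:3,3],d["k1"])
    for q in ["key_left_top","key_middle_top","key_right_top","key_start_top","sample_bottle","cover_a"]:
        for r in imaging.tip_of(q,d)[:4]:
            print(q,round(r["p"],2),np.array(r["xy"]),world(d,r["xy"],104 if "key" in q else 30 if "bot" in q else 90),world(d,r["xy"]))
print(read_state()["t"])
E
```

```text
scene [1624.7  123.9 1530.5] -0.19681218995085253
key_left_top 0.6 [243.1 197.9] [687.5 -24.7 104. ] [639.9 -32.2  31.6]
key_left_top 0.4 [265.5 167. ] [537.7  39.7 104. ] [527.7  38.9  90.9]
key_middle_top 0.53 [242.8 165.3] [540.9 -46.4 104. ] [538.5 -46.8 100.8]
key_right_top 0.43 [212.  158.8] [ 525.2 -167.6  104. ] [ 526.6 -167.2  105.8]
key_start_top 0.56 [287.  171.6] [548.6 122.2 104. ] [544.  122.2  97.9]
sample_bottle 0.83 [178.9 186.4] [ 618.5 -286.1   30. ] [ 628.3 -282.1   44.7]
sample_bottle 0.62 [232.5 204.9] [675.3 -67.5  30. ] [711.6 -60.2  87.4]
sample_bottle 0.61 [237.5 246.4] [846.6 -23.6  30. ] [861.5 -20.7  58.8]
sample_bottle 0.57 [200.8 241.7] [ 845.2 -156.6   30. ] [ 853.3 -153.7   45.5]
cover_a 0.76 [263.7 200. ] [677.6  49.3  90. ] [683.2  49.7  98.6]
cover_a 0.66 [206.6 186.1] [ 643.9 -167.6   90. ] [ 656.4 -163.9  108.3]
side [ -88.2 -702.5  988.5] -0.10744503262053957
key_left_top 0.64 [234.8 195.3] [545.4  57.1 104. ] [545.   56.6 104.5]
key_middle_top 0.61 [253.5 213.5] [529.1 -51.1 104. ] [529.7 -50.6 103.3]
key_right_top 0.39 [281.9 230. ] [ 540.8 -165.5  104. ] [ 540.4 -165.8  104.5]
key_start_top 0.53 [220.6 183. ] [553.4 140.8 104. ] [552.7 139.9 104.9]
sample_bottle 0.89 [326.5 264. ] [ 585.5 -316.5   30. ] [ 582.3 -318.4   34.6]
sample_bottle 0.74 [305.5 189.9] [806.9 -43.9  30. ] [804.5 -45.7  32.5]
sample_bottle 0.73 [335.3 203.5] [ 826.3 -169.    30. ] [ 806.8 -180.4   50.5]
sample_bottle 0.59 [285.5 209.3] [676.  -61.5  30. ] [643.9 -88.5  70.3]
cover_a 0.58 [265.3 185.6] [667.  31.  90.] [660.2  24.5  98. ]
cover_a 0.57 [305.2 219. ] [ 640.  -177.5   90. ] [ 634.4 -181.5   96.8]
cover_a 0.29 [341.6 311.9] [ 446.  -467.7   90. ] [ 467.8 -458.1   53.3]
0.7
```

Run:
```python
import cv2,numpy as np
a=cv2.imread("pics/scene0.png")[110:290,140:340]; b=cv2.imread("pics/side0.png")[130:310,180:380]
cv2.imwrite("pics/ab.png",np.hstack([cv2.resize(x,None,fx=2,fy=3,interpolation=2) if 0 else cv2.resize(x,(400,360),interpolation=2) for x in(a,b)]))
```

```text
(no output)
```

View pics/ab.png

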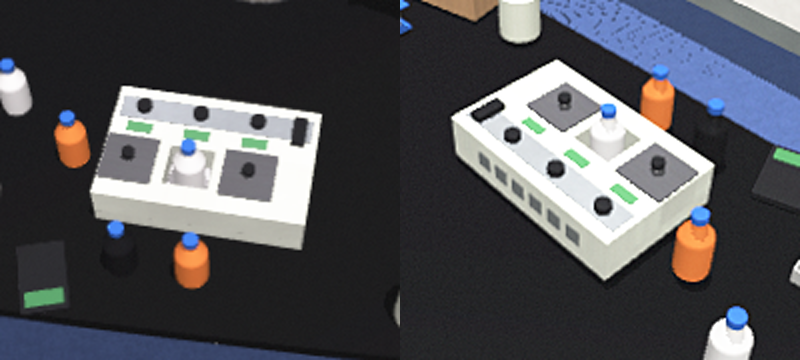

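The bottle is in the middle well: scene-half crop (188,165), side-half (607,130). The left and right wells are covered. In the side half, the round keys are at (512,135), (556,168) and (602,206), and the start bar is at (487,110). Next I'll move above the keys and measure with the wrist camera.

Run:
```python
from h import *
np.set_printoptions(precision=2,suppress=True)
s=read_state(); print(s["orientation"])
a=np.radians(8); c,n=np.cos(-a),np.sin(-a)
# bath: x axis (cos,sin), candidate yaw; tool y along bath y
R=np.array([[c,-n,0],[n,c,0],[0,0,1.]])@np.diag([1,-1,-1.])
best=min((R,R@np.diag([-1,-1,1.])),key=lambda r:np.abs((q:=arm.inverse_kinematics([520,10,330],r)) if q is not None else [99])[-1] if 0 else -np.trace(r.T@s["orientation"]))
for r in (R,R@np.diag([-1,-1,1.])): print(arm.inverse_kinematics([520,10,330],r))
arm.move_ptp([520,10,360],best); jaws.move_gripper(0.0)
s=read_state(); print(s["t"],s["qpos"])
d=imaging.read_camera("wrist"); cv2.imwrite("pics/w0.png",d["img"][:,:,::-1]); print(d["extrinsics"])
for q in ["key_left_top","key_middle_top","key_right_top","key_start_top","sample_bottle","cover_a"]:
    for r in imaging.tip_of(q,d)[:3]:
        print(q,round(r["p"],2),np.array(r["xy"]),world(d,r["xy"],104 if "key" in q else 30 if "bot" in q else 90),world(d,r["xy"]))
```

```text
[[-0.94  0.35 -0.  ]
 [ 0.35  0.94 -0.  ]
 [ 0.   -0.   -1.  ]]
[-0.94  0.08  0.86  1.83 -0.06  1.26 -1.77]
[-0.78  0.07  0.68  1.83 -0.05  1.26  1.35]
4.6 [-0.79  0.05  0.69  1.78 -0.03  1.32  1.34]
[[  0.14  -0.96  -0.23 454.79]
 [  0.99   0.13   0.03  18.43]
 [  0.    -0.23   0.97 531.38]
 [  0.     0.     0.     1.  ]]
key_left_top 0.8 [287.3 188.6] [554.79  51.65 104.  ] [554.74  51.63 104.2 ]
key_middle_top 0.68 [218.5 191.9] [544.92 -58.29 104.  ] [544.83 -58.21 104.45]
key_middle_top 0.65 [150.7 196.7] [ 537.54 -169.03  104.  ] [ 537.53 -169.    104.06]
key_right_top 0.51 [151.3 198. ] [ 539.81 -168.55  104.  ] [ 539.71 -168.34  104.48]
key_right_top 0.37 [477.1 140. ] [517.84 361.32 104.  ] [526.5  408.42  45.29]
key_start_top 0.66 [337.1 184.4] [558.96 131.5  104.  ] [558.86 131.39 104.39]
sample_bottle 0.88 [117.3 226.8] [ 602.38 -281.92   30.  ] [ 596.95 -270.88   48.44]
sample_bottle 0.68 [259.7 303. ] [808.43 -27.5   30.  ] [804.97 -27.05  34.91]
sample_bottle 0.6 [229.9 239.2] [657.68 -65.79  30.  ] [633.01 -55.55  90.97]
cover_a 0.87 [164.5 261.9] [ 660.59 -178.4    90.  ] [ 648.25 -166.6   116.47]
cover_a 0.73 [290.1 249.7] [667.4   45.24  90.  ] [488.19  22.64 462.04]
```

View pics/w0.png

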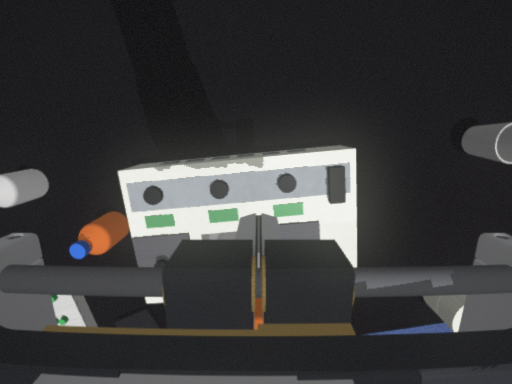

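The wrist view shows the keys at about (153,195), (219,189) and (287,183), with the bar at (337,185). The network points sit a few pixels lower, so I'll refine using depth and darkness.

Run:
```python
from h import *
np.set_printoptions(precision=1,suppress=True)
for n in ("wrist","side","scene"):
    d=imaging.read_camera(n); g=d["img"].max(2)
    for nm,gx in zip("RMLS",[(538,-169),(546,-58),(555,51),(559,131)]):
        P=[]
        for v in range(384):
            if n=="wrist" and not 150<v<225: continue
            for u in range(130,360):
                if g[v,u]<60:
                    w=world(d,(u,v),104)
                    if abs(w[0]-gx[0])<48 and abs(w[1]-gx[1])<32: P.append(np.r_[w[:2],world(d,(u,v)) if d["range_z"][v,u]>0 else [0,0,0]])
        P=np.array(P)
        if len(P)<5: print(n,nm,"none");continue
        T=P[np.abs(P[:,4]-104)<4]
        print(n,nm,len(P),"dark",P[:,:2].mean(0),P[:,:2].min(0),P[:,:2].max(0),"| top",len(T),T[:,2:4].mean(0) if len(T) else "", np.ptp(T[:,2:4],axis=0) if len(T) else "")
```

```text
wrist R none
wrist M none
wrist L none
wrist S none
side R 41 dark [ 530.5 -170.8] [ 516.2 -184.9] [ 546.3 -156.2] | top 28 [ 534.9 -168.1] [20.7 24.1]
side M 37 dark [535.3 -62. ] [521.4 -77.3] [552.2 -46.2] | top 24 [538.9 -57.7] [24.2 25.2]
side L 39 dark [540.5  47.5] [525.2  31.9] [555.2  62.5] | top 26 [545.   50.8] [19.6 22.1]
side S 99 dark [555.1 132.8] [517.4 110.8] [605.4 163. ] | top 53 [558.3 129.9] [54.5 23.2]
scene R 68 dark [ 520.2 -165.8] [ 490.2 -200.5] [ 555.7 -137.3] | top 24 [ 538.4 -166.3] [20.5 19.2]
scene M 66 dark [528.2 -55.9] [498.1 -90. ] [560.7 -27.8] | top 29 [542.9 -55.6] [22.9 20.3]
scene L 39 dark [546.9  53.9] [507.3  42.6] [565.   80.5] | top 29 [548.5  53.5] [26.7 20.3]
scene S 81 dark [559.2 132.8] [511.1 119.1] [595.5 161.1] | top 61 [563.8 132.5] [55.8 21.1]
```

Run:
```python
from h import *
np.set_printoptions(precision=1,suppress=True)
def press(x,y):
    arm.move_l([x,y,170],200)
    arm.move_l([x,y,120],80); arm.dwell(0.3)
    f0=read_state()["ft_force"]
    hit=arm.move_l([x,y,101],10,threshold=8)
    s=read_state(); print("hit",hit,s["tool_pos"],np.array(s["ft_force"])-f0,s["t"])
    return hit
if press(541.5,-57):
    d=imaging.read_camera("side"); cv2.imwrite("pics/p1.png",cv2.resize(d["img"][130:290,180:380,::-1],None,fx=3,fy=3))
    arm.dwell(0.2)
    s=read_state(); print(s["tool_pos"],s["ft_force"])
p=read_state()["tool_pos"]; arm.move_l([541.5,-57,170],60); print(read_state()["t"])
```

```text
hit True [541.5 -57.  104.3] [-2.7  0.7  9.6] 8.7667
[541.5 -57.  104.3] [-2.6  0.6  9.6]
10.2667
```

View pics/p1.png

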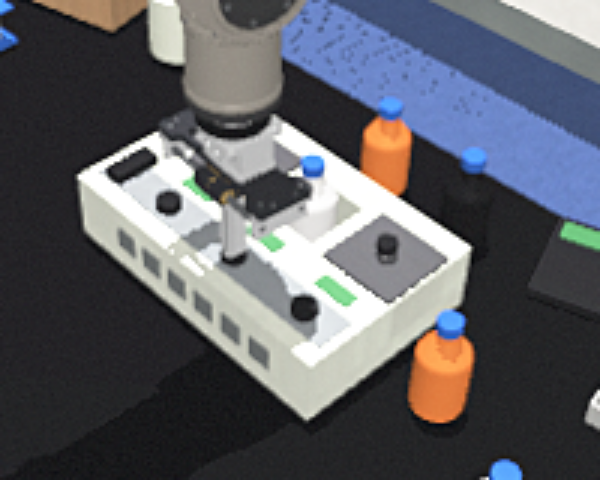

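The fingertips are on the middle key at (232,255), and no other key is touched. The tip height was 96.3 mm at 9.6 N, so the key was fully down. Start key next.

Run:
```python
from h import *
np.set_printoptions(precision=1,suppress=True)
x,y=560.5,131
arm.move_l([x,y,170],120); arm.move_l([x,y,120],80); arm.dwell(0.3)
f0=np.array(read_state()["ft_force"])
hit=arm.move_l([x,y,101],10,threshold=8); arm.dwell(0.2)
s=read_state(); print(hit,s["tool_pos"],s["ft_force"]-f0)
arm.move_l([x,y,170],60); arm.move_l([x,y,300],120); arm.move_l([500,y+100,340],120)
d=imaging.read_camera("side"); cv2.imwrite("pics/p2.png",cv2.resize(d["img"][130:290,180:380,::-1],None,fx=3,fy=3))
print(read_state()["t"],read_state()["ft_force"])
```

```text
True [560.5 131.  104.3] [-1.9 -0.7  8.9]
18.4083 [-0.1 -0.4  0.3]
```

View pics/p2.png

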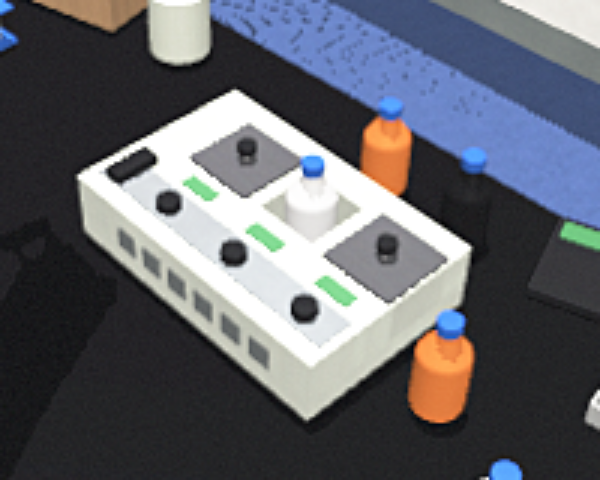

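All four keys are up again (start bar at (132,165), round keys at (168,203), (233,253) and (304,308)). Bottle and covers haven't moved, and the hand is clear.

```bash
python3 -c "
from h import *
print(arm.sign_off())"
```

```text
the job is handed in; nothing more can be done
None
```

I pressed the middle key (its well holds the bottle) and then the start key fully down at under 10 N each; both came back up, nothing else was touched, and the job was handed in at about 18 s with the hand clear.

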